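# Check the preheated ingot moulds and clamp them shut

## Task

Get the ingot moulds ready for pouring: take the infrared thermometer and, working from the tallest mould on the bench to the shortest, point it squarely at the black spot on each one's sloping shoulder from about 9 cm away and hold it steady there for two seconds. When all have been checked, lay the thermometer back on its cork mat, standing on its feet as before and well inside the mat, and only then screw every mould's brass clamp knob clockwise to its end stop. Leave the moulds standing and the other things on the bench where they are.

Things in the scene. Friction and masses are not known exactly. Their poses are not given: they have to be found in the camera images.
- thermometer: Infrared thermometer, 0.16 kg: grey box handle 130 mm long (x -70 to 60), 28 wide (y), 30 high; broad feet under its ends (x -69 to -51, 41 to 59; 76 wide, 6 high); in front a neck with a black tubular head, 26 across, looking forwards and 45 degrees down; top 90 mm up at x = 60 to 90. Origin: centre of the handle's underside, near the centre of mass; x forwards, z up.
- nose (a point): Centre of the lens at the thermometer's nose, at x = 105 mm, z = 50 mm in the thermometer's frame. Its x axis is the line of sight (out of the lens, 45 degrees below the thermometer's own x axis); its y axis is the thermometer's y.
- mat: Flat cork mat fixed to the bench, 240 mm (x) x 150 mm (y), 4 mm thick. Origin: centre of its underside, z up.
- mould1: The tallest of up to four dark steel ingot moulds: a block 110 mm high, 90 in x, 70 in y, standing loose, 1.4 kg; None when not there. Origin: centre of its underside, z up. Its upper front (-x) edge is a 45-degree sloping shoulder (30 mm legs) with the spot; the clamp knob stands on top.
- spot1 (a point): Centre of the matt black spot (24 mm across, white rim) on the sloping shoulder of mould1, at x = -30 mm, z = 95 mm in the mould's frame. Its x axis points into the slope at right angles, so that a nose that looks squarely at the spot has its x axis parallel to it.
- clamp1 (a joint): Turn of the brass clamp knob on mould1, rad: 0 slack, grows clockwise seen from above, end stop (tight) at 2.4. Starts between 0 and 0.6. It stays where it is left.
- clamp1_grip (a point): Grip point of the clamp knob of mould1, on its vertical axis 37 mm above the mould's top face. The knob is an upright bar 44 mm long along this point's x axis, 14 mm thick (y), 32 mm high, its top 7 mm above this point, on a disc of radius 18 mm; the point turns with it.
- mould2: The second tallest of up to four dark steel ingot moulds: a block 90 mm high, 90 in x, 70 in y, standing loose, 1.2 kg; None when not there. Origin: centre of its underside, z up. Its upper front (-x) edge is a 45-degree sloping shoulder (30 mm legs) with the spot; the clamp knob stands on top.
- spot2 (a point): Centre of the matt black spot (24 mm across, white rim) on the sloping shoulder of mould2, at x = -30 mm, z = 75 mm in the mould's frame. Its x axis points into the slope at right angles, so that a nose that looks squarely at the spot has its x axis parallel to it.
- clamp2 (a joint): Turn of the brass clamp knob on mould2, rad: 0 slack, grows clockwise seen from above, end stop (tight) at 2.4. Starts between 0 and 0.6. It stays where it is left.
- clamp2_grip (a point): Grip point of the clamp knob of mould2, on its vertical axis 37 mm above the mould's top face. The knob is an upright bar 44 mm long along this point's x axis, 14 mm thick (y), 32 mm high, its top 7 mm above this point, on a disc of radius 18 mm; the point turns with it.
- mould3: The third tallest of up to four dark steel ingot moulds: a block 70 mm high, 90 in x, 70 in y, standing loose, 1.1 kg; None when not there. Origin: centre of its underside, z up. Its upper front (-x) edge is a 45-degree sloping shoulder (30 mm legs) with the spot; the clamp knob stands on top.
- spot3 (a point): Centre of the matt black spot (24 mm across, white rim) on the sloping shoulder of mould3, at x = -30 mm, z = 55 mm in the mould's frame. Its x axis points into the slope at right angles, so that a nose that looks squarely at the spot has its x axis parallel to it.
- clamp3 (a joint): Turn of the brass clamp knob on mould3, rad: 0 slack, grows clockwise seen from above, end stop (tight) at 2.4. Starts between 0 and 0.6. It stays where it is left.
- clamp3_grip (a point): Grip point of the clamp knob of mould3, on its vertical axis 37 mm above the mould's top face. The knob is an upright bar 44 mm long along this point's x axis, 14 mm thick (y), 32 mm high, its top 7 mm above this point, on a disc of radius 18 mm; the point turns with it.
- mould4: The shortest of up to four dark steel ingot moulds: a block 50 mm high, 90 in x, 70 in y, standing loose, 1.0 kg; None when not there. Origin: centre of its underside, z up. Its upper front (-x) edge is a 45-degree sloping shoulder (30 mm legs) with the spot; the clamp knob stands on top.
- spot4 (a point): Centre of the matt black spot (24 mm across, white rim) on the sloping shoulder of mould4, at x = -30 mm, z = 35 mm in the mould's frame. Its x axis points into the slope at right angles, so that a nose that looks squarely at the spot has its x axis parallel to it.
- clamp4 (a joint): Turn of the brass clamp knob on mould4, rad: 0 slack, grows clockwise seen from above, end stop (tight) at 2.4. Starts between 0 and 0.6. It stays where it is left.
- clamp4_grip (a point): Grip point of the clamp knob of mould4, on its vertical axis 37 mm above the mould's top face. The knob is an upright bar 44 mm long along this point's x axis, 14 mm thick (y), 32 mm high, its top 7 mm above this point, on a disc of radius 18 mm; the point turns with it.
- bottle: Bystander: small amber glass bottle with a black cap, radius 18 mm, 75 mm high, standing; origin under its centre.
- tweezers: Bystander: steel tweezers with a dark wooden grip, 150 mm long along x, 9 mm high, lying on the bench; origin under its centre.
- hammer: Bystander: small hammer, 200 mm long, lying on the bench; origin under its centre.
Mind the look-alikes: they are no part of the job. What is shaped like the mould2 but green is not meant.

How it is judged:
By the outcome, as a careful person would: the job done as asked, in the order asked, and still so for the second after the job is handed in, with the robot touching nothing.
Of mould1, mould2, mould3, mould4 only 3 to 4 are there at a start; the rules pass over those that are not, and their reading is None.
At some moment in a run one of thermometer, mould1, mould2, mould3, mould4 may be knocked a few centimetres aside while the robot is not near it.
It also fails if it takes over 210 s, if anything falls off the work surface, if the arm or the gripper's body presses on something with over 40 N, if the wrist force passes 120 N, or if a joint passes its speed limit or range.

## Robot

A 6-joint arm with a two-finger parallel gripper is mounted at the origin on the work surface. World frame = base frame: x ahead of the robot, y to its left, z up, the work surface at z = 0. Lengths are in m, angles in rad, forces in N, time in s.
With the tool pointing down it reaches from about 0.275 to 0.825 m from the base axis. Payload 4.9 kg.
Tool frame: the origin (TCP) lies midway between the tips of the shut fingers; the grasp point (between the pads) lies 19 mm behind it (bot.grip_depth is the distance from the TCP to the grasp point, in m); z points along the fingers, y is the line along which they close (so a half turn about z gives the same grasp; the last joint's range is limited). The gripper opens to 85 mm and grips with 20 to 120 N. Pads are 22 mm wide; open, the fingers measure 114 mm over their backs; the gripper's body (76 mm by 85 mm) begins 54 mm behind the grasp point. The pads swing forward as they close: fully open they stand 13 mm farther back than shut.
Start: joints at [-1.302, 0.326, -0.193, 1.052, 0, 1.437], TCP at [0.216, -0.506, 0.231] pointing down, gripper open.
Joint ranges: [-2.65, 2.65], [-0.97, 1.79], [-1.3, 1.35], [-1.93, 2.1], [-1.47, 1.37], [-3.14, 3.14]. Speed limits (rad/s): [2.57, 2.57, 3.14, 3.14, 3.14, 3.14].

## Interface

Orientations are given as a unit quaternion [w, x, y, z].
In Python, from cell import bot gives the robot as it stands. Calls block until the motion is done:
- bot.move_pose(position, orientation): joint-space move of the TCP to a pose.
- bot.move_linear(position, speed=0.15, rotation=None, until_force=None): straight line of the TCP; rotation=None keeps the orientation; speed is the mean speed in m/s. With until_force (N) it stops when the force on the tool has changed by that much, and returns True; else False.
- bot.goto_joints(angles): joint-space move.
- bot.set_gripper(opening, grasp_force=None): opening from 0.0 (shut) to 1.0 (fully open); grasp_force is the grip in N (None keeps the last); returns when the fingers have stopped.
- bot.wait(seconds).
- bot.solve_ik(position, orientation): joint angles nearest the present ones, or None.
- bot.camera(name): name is "scene" or "top" or "wrist"; returns the picture (384x512x3 uint8, red, green, blue); there is no depth.
- bot.calibration(name): a dict with "mtx" (3x3 intrinsics, pixels), "k1" (the pictures are not rectified: a ray, as slopes to the right and down, at radius r is drawn at 1 + k1 r^2 times it, then the intrinsics apply), "extrinsics" (4x4, takes a point from world to camera coordinates); the wrist camera has in their place "hand_eye" (4x4, takes a point from camera to tool coordinates, whose origin is the TCP and whose axes are the flange's). Camera axes: x right, y down, z forward; pixel columns grow to the right and rows downward; lengths in m; the calibration is good to about 2 mm. A picture is of the moment at which its call begins: read the wrist's pose just before it. calibration takes no time and is no camera call.
A pose or a line that the arm cannot do raises bot.PlanningError and nothing moves.
- bot.close_job(): hands the job in; it is judged then, once.
Trained networks look in the newest picture that a camera, given by its name, has taken for a name from the list of things; names that differ only in an ending like _2 or _b are one class to them, and where a whole thing is asked for, a point or a joint stands for the part that bears it (a point fixed in the world has none). Each returns a list of dicts, best first, with "confidence" (0 to 1); they miss things now and then, are a little off and sometimes report something else, mostly with a low value. They report only what shows in the picture. A call takes as long as a camera call. They do not tell look-alikes from the thing itself.
- bot.search_frame(camera, thing): "bbox" ([left, top, width, height] in pixels, round what is visible of it).
Readings, each from a call of its own:
- bot.read_clock(): time.
- bot.read_joint_positions(): joint angles.
- bot.read_joint_vel(): joint speeds.
- bot.read_joint_efforts(): joint torques, N m.
- bot.read_position(): TCP position.
- bot.read_tool_rot(): TCP orientation.
- bot.read_ft_force(): force on the tool from outside, world axes, zero at the start.
- bot.read_moment(): the same for the moment, N m.
- bot.read_gripper_width(): opening from 0.0 (shut) to 1.0 (fully open).
- bot.read_finger_force(): force on a finger pad.
Only numpy, scipy, OpenCV 4.12 (cv2) and the standard library are available. Lean on these libraries where they do the work, as an engineer would, in place of code of your own. Each camera call takes 0.05 s, during which the arm holds its last target. There are 200 camera calls.

## Working session

There is one attempt and no reset: what is moved stays moved. The work goes in short steps, each a Python script; the robot and the scene stay as the last script left them, time stands still between calls to the robot, and variables do not carry over. Pictures are saved under pics/ and viewed, at most 14 in all, crops included, and the job is handed in when it is done.

```bash
mkdir -p pics; ls; python3 - <<'E'
from cell import bot
import cv2,numpy as np
np.set_printoptions(precision=4,suppress=True)
for n in ("scene","top"):
    im=bot.camera(n); cv2.imwrite(f"pics/{n}0.png",cv2.cvtColor(im,cv2.COLOR_RGB2BGR))
    c=bot.calibration(n); print(n,c)
    for t in ["thermometer","mat","mould1","mould2","mould3","mould4","clamp1_grip","bottle","tweezers","hammer"]:
        print(t,[(np.round(d["bbox"]).astype(int).tolist(),round(d["confidence"],2)) for d in bot.search_frame(n,t)])
print(bot.calibration("wrist"),bot.read_clock())
E
```

```text
pics
scene {'mtx': array([[406.3834,   0.    , 251.5628],
       [  0.    , 406.3834, 196.4778],
       [  0.    ,   0.    ,   1.    ]]), 'k1': -0.07674191897294344, 'extrinsics': array([[-0.3396,  0.9404, -0.019 ,  0.0822],
       [ 0.5111,  0.1675, -0.843 , -0.1723],
       [-0.7896, -0.296 , -0.5375,  1.7027],
       [ 0.    ,  0.    ,  0.    ,  1.    ]])}
thermometer [([116, 192, 44, 25], 0.61)]
mat [([104, 181, 78, 45], 0.77)]
mould1 [([321, 216, 38, 48], 0.98), ([388, 179, 37, 44], 0.94), ([209, 223, 38, 38], 0.91), ([163, 193, 35, 58], 0.86), ([267, 228, 35, 36], 0.69), ([315, 251, 36, 56], 0.66)]
mould2 [([321, 216, 38, 48], 0.98), ([388, 179, 37, 44], 0.94), ([209, 223, 38, 38], 0.91), ([163, 193, 35, 58], 0.86), ([267, 228, 35, 36], 0.69), ([315, 251, 36, 56], 0.66)]
mould3 [([321, 216, 38, 48], 0.98), ([388, 179, 37, 44], 0.94), ([209, 223, 38, 38], 0.91), ([163, 193, 35, 58], 0.86), ([267, 228, 35, 36], 0.69), ([315, 251, 36, 56], 0.66)]
mould4 [([321, 216, 38, 48], 0.98), ([388, 179, 37, 44], 0.94), ([209, 223, 38, 38], 0.91), ([163, 193, 35, 58], 0.86), ([267, 228, 35, 
[... 1323 characters left out ...]
144, 23, 56], 0.29)]
mould4 [([100, 232, 32, 28], 0.97), ([196, 137, 26, 34], 0.93), ([153, 152, 28, 36], 0.87), ([284, 127, 29, 37], 0.86), ([145, 108, 37, 35], 0.71), ([245, 128, 28, 36], 0.64), ([348, 144, 23, 56], 0.29)]
clamp1_grip [([298, 129, 8, 14], 0.6)]
bottle []
tweezers [([239, 196, 17, 14], 0.45)]
hammer [([188, 182, 26, 56], 0.57)]
{'mtx': array([[275.3503,   0.    , 259.8431],
       [  0.    , 275.3503, 191.8617],
       [  0.    ,   0.    ,   1.    ]]), 'k1': -0.04022161158606972, 'hand_eye': array([[ 0.0004, -0.9586, -0.2848,  0.0727],
       [ 1.    ,  0.0003,  0.0005,  0.    ],
       [-0.0004, -0.2848,  0.9586, -0.1421],
       [ 0.    ,  0.    ,  0.    ,  1.    ]])} 1.1
```

```bash
python3 - <<'E'
import cv2
a=cv2.imread("pics/scene0.png");cv2.imwrite("pics/s1.png",cv2.resize(a[160:320,90:440],(800,366),interpolation=3))
a=cv2.imread("pics/top0.png");cv2.imwrite("pics/t1.png",cv2.resize(a[80:290,80:410],None,fx=2.4,fy=2.4,interpolation=3))
E
```

```text
(no output)
```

View pics/s1.png

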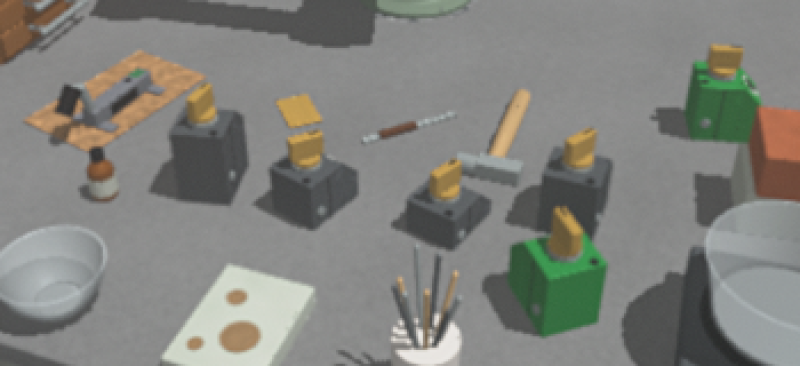

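View pics/t1.png

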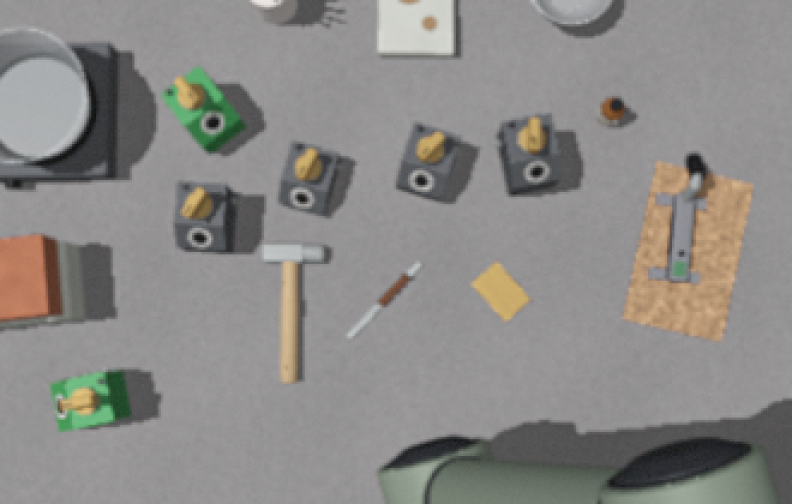

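Scene crop: the dark moulds are at (208,150) tallest, (577,180), (315,185) and (447,210) shortest. The green ones at (557,280) and (720,95) are look-alikes, and there's a yellow card at (300,110). In the top crop, the dark spots are at (536,172), (421,180), (302,198) and (200,237), and the thermometer is on the mat near (682,235). Next come the wrist close-ups.

```bash
cat > h.py <<'E'
from cell import bot
import cv2,numpy as np
from scipy.spatial.transform import Rotation as R
from scipy.optimize import minimize
np.set_printoptions(precision=4,suppress=True)
H={1:.11,2:.09,3:.07,4:.05}
def quat(yaw): # tool down, tool x along world direction yaw
    q=(R.from_euler('z',yaw)*R.from_euler('x',np.pi)).as_quat(); return [q[3],q[0],q[1],q[2]]
def tool_yaw():
    w,x,y,z=bot.read_tool_rot(); v=R.from_quat([x,y,z,w]).apply([1,0,0]); return np.arctan2(v[1],v[0])
def cam(n):
    """picture(BGR), K, k1, world->cam 4x4"""
    c=bot.calibration(n)
    if n=="wrist":
        p=bot.read_position(); w,x,y,z=bot.read_tool_rot()
        T=np.eye(4);T[:3,:3]=R.from_quat([x,y,z,w]).as_matrix();T[:3,3]=p
        E=np.linalg.inv(T@c["hand_eye"])
    else: E=c["extrinsics"]
    im=cv2.cvtColor(bot.camera(n),cv2.COLOR_RGB2BGR)
    return im,(np.array(c["mtx"]),c["k1"],np.array(E))
def proj(P,C):
    K,k,E=C; P=np.atleast_2d(P); q=P@E[:3,:3].T+E[:3,3]
    s=q[:,:2]/q[:,2:]; s=s*(1+k*(s**2).sum(1,keepdims=True)); return s*K[0,0]+K[:2,2]
def back(uv,z,C):
    K,k,E=C; d=(np.asarray(uv,float)-K[:2,2])/K[0,0]; s=d.copy()
    for _ in range(10): s=d/(1+k*(s@s))
    Rt=E[:3,:3]; o=-Rt.T@E[:3,3]; v=Rt.T@np.array([s[0],s[1],1]); return o+v*(z-o[2])/v[2]
def place(M,x,y,yaw,z=0):
    return R.from_euler('z',yaw).apply(M)+[x,y,z]
def seg(a,b,n=40): return np.linspace(a,b,n)
def mould_edges(h):
    a=[(-.015,-.035,h),(.045,-.035,h),(.045,.035,h),(-.015,.035,h)]; b=[(-.045,-.035,h-.03),(-.045,.035,h-.03)]
    L=[(a[0],a[1]),(a[1],a[2]),(a[2],a[3]),(a[3],a[0]),(a[0],b[0]),(a[3],b[1]),(b[0],b[1])]
    return np.vstack([seg(*l) for l in L])
def ring(h,r): 
    t=np.linspace(0,2*np.pi,60,endpoint=False); c=np.cos(t)*r; s=np.sin(t)*r
    return np.c_[-.03+c*.7071,s,h-.015+c*.7071]
def samp(g,uv): return cv2.remap(g,uv[:,0].astype(np.float32)[None],uv[:,1].astype(np.float32)[None],cv2.INTER_LINEAR)[0]
def grad(im,s=1.2):
    g=cv2.GaussianBlur(im,(0,0),s).astype(np.float32)
    m=np.max([np.hypot(cv2.Sobel(g[...,i],5,1,0),cv2.Sobel(g[...,i],5,0,1)) for i in range(3)],0)
    return np.minimum(m,60)
def fit(cost,x0,steps):
    best=None
    for dy in (-.2,0,.2):
        s=np.array(x0)+[0,0,dy]
        sim=np.vstack([s]+[s+np.eye(3)[i]*steps[i] for i in range(3)])
        r=minimize(cost,s,method="Nelder-Mead",options=dict(initial_simplex=sim,xatol=1e-5,fatol=1e-5))
        if best is None or r.fun<best.fun: best=r
    return best.x,best.fun
def fit_mould(im,C,h,x0):
    gs=[grad(im,s) for s in (3,1.2)]; V=im.max(2).astype(np.float32); E=mould_edges(h)
    x=np.array(x0,float)
    for g in gs:
        def cost(p):
            e=samp(g,proj(place(E,*p),C)).mean()/60
            w=samp(V,proj(place(ring(h,.0135),*p),C)).mean()-samp(V,proj(place(ring(h,.0095),*p),C)).mean()
            return -e-w/100
        x,f=fit(cost,x,[.01,.01,.1])
    return x,f
def draw(im,C,P,col=(0,0,255)):
    for u in proj(P,C): cv2.circle(im,tuple(int(round(v*8)) for v in u),4,col,-1,shift=3)
E
python3 - <<'E'
from h import *
im,C=cam("top")
S={1:((536,172),(532,133)),3:((421,180),(432,147)),4:((302,198),(308,163)),2:((200,237),(198,204))}
o=im.copy()
for i,(s,k) in S.items():
    h=H[i]; a=back(np.array(s)/2.4+80,h-.015,C); b=back(np.array(k)/2.4+80,h+.03,C)
    yaw=np.arctan2(*(b-a)[[1,0]]); 
    x0=[*(a[:2]+.03*np.array([np.cos(yaw),np.sin(yaw)])),yaw]
    x,f=fit_mould(im,C,h,x0); print(i,np.array(x0),x,f,"knob dist",np.linalg.norm((b-a)[:2]))
    draw(o,C,place(mould_edges(h),*x0)); 
for p in [(685,195),(680,280),(695,165)]: print(back(np.array(p)/2.4+80,.04,C))
for p in [(655,163),(752,183),(721,340),(624,318)]: print("mat",back(np.array(p)/2.4+80,.004,C))
E
```

```text
1 [ 0.6174 -0.0843  0.21  ] [ 0.6088 -0.066   0.9195] -1.2117993831634521 knob dist 0.04651477780971046
3 [ 0.6128  0.0569 -0.3777] [ 0.6144  0.0607 -0.2855] -1.3099466562271118 knob dist 0.041547338526919664
4 [ 0.5927  0.23   -0.304 ] [ 0.5942  0.2315 -0.3148] -1.3314398527145386 knob dist 0.04486953768079553
2 [ 0.535   0.3727 -0.1612] [ 0.5355  0.3764 -0.1038] -1.4452533721923828 knob dist 0.04084833860628152
[ 0.5619 -0.3124  0.04  ]
[ 0.4394 -0.3008  0.04  ]
[ 0.6055 -0.3287  0.04  ]
mat [ 0.6151 -0.279   0.004 ]
mat [ 0.5842 -0.4243  0.004 ]
mat [ 0.3526 -0.3688  0.004 ]
mat [ 0.3869 -0.226   0.004 ]
```

```bash
cat >> h.py <<'E'
def look(x,y,z=.27,yaws=(np.pi,0)):
    for w in yaws:
        p=[x+.03*np.cos(w),y+.03*np.sin(w),z]
        if bot.solve_ik(p,quat(w)) is not None:
            bot.move_pose(p,quat(w)); bot.wait(.15); return cam("wrist")
    print("no ik",x,y)
def thermo_pts(z0=.0):
    a=[(-.07,-.014,.03),(.06,-.014,.03),(.06,.014,.03),(-.07,.014,.03)]
    return np.vstack([seg(a[0],a[1]),seg(a[2],a[3]),seg(a[3],a[0])])+[0,0,z0]
E
python3 - <<'E'
from h import *
import json,pickle
out={}
T=[("t",.49,-.306),(1,.617,-.084),(3,.614,.058),(4,.593,.231),(2,.535,.374)]
Y0={1:.1,3:-.3,4:-.31,2:-.11}
tiles=[]
for n,x,y in T:
    im,C=look(x,y); print(n,bot.read_joint_positions(),tool_yaw(),bot.read_clock())
    pickle.dump((im,C),open(f"v_{n}.pkl","wb")); o=im.copy()
    if n!="t":
        p,f=fit_mould(im,C,H[n],[x,y,Y0[n]]); print(n,p,f); draw(o,C,place(mould_edges(H[n]),*p)); draw(o,C,place(ring(H[n],.012),*p),(0,255,0))
        out[n]=p.tolist(); tiles.append(o[50:350,110:410])
    else: cv2.imwrite("pics/wt.png",o)
json.dump(out,open("m.json","w"))
cv2.imwrite("pics/w4.png",np.vstack([np.hstack(tiles[:2]),np.hstack(tiles[2:])]))
E
```

```text
t [-0.7214  0.3087 -0.1173  1.145  -0.     -0.7204] 3.1406747207302024 3.2167
1 [-0.2692  0.3861 -0.0051  1.1795 -0.0002 -0.2668] 3.1392031217495155 4.4167
1 [ 0.6195 -0.0839  0.2117] -2.526564359664917
3 [-0.0289  0.3747 -0.0223  1.1738 -0.0001 -0.0268] 3.1394761606484 5.2417
3 [ 0.6144  0.0603 -0.2959] -2.3484692573547363
4 [ 0.2653  0.4166  0.0408  1.195  -0.0003  0.2679] 3.1389648641537082 6.175
4 [ 0.5946  0.2328 -0.2739] -2.3277225494384766
2 [ 0.5176  0.456   0.1018  1.2166 -0.0002  0.5199] 3.139287896945454 7.0417
2 [ 0.5362  0.378  -0.0569] -2.5112366676330566
```

View pics/w4.png

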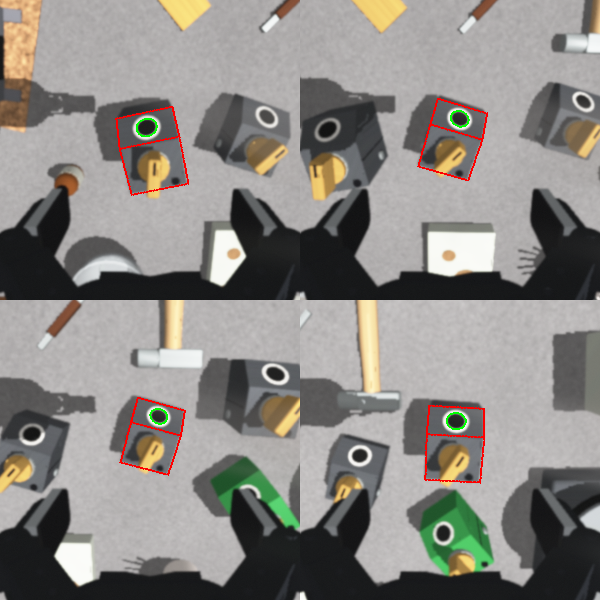

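View pics/wt.png

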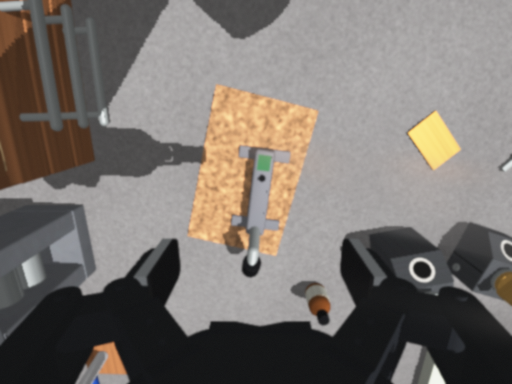

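All four outlines fit with the assumed heights, so the dark moulds are identified by colour and size; the green ones are excluded. In the wrist view the thermometer handle runs from (262,150) to (254,228) on the mat, with the head at (251,262). I'll fit it and grasp it.

```bash
cat >> h.py <<'E'
def fit_thermo(im,C,x0,ztop):
    E=thermo_pts(ztop-.03); x=np.array(x0,float)
    E=np.vstack([E,E[-40:],E[-40:]]) # tail weighted
    for s in (2.5,1):
        g=grad(im,s); x,f=fit(lambda p:-samp(g,proj(place(E,*p),C)).mean(),x,[.008,.008,.08])
    return x,f
E
python3 - <<'E'
from h import *
im,C=look(.50,-.306,.2)
p,f=fit_thermo(im,C,[.51,-.307,-.1],.040); print(p,f)
print([back(u,.004,C) for u in [(0,0)]])
draw(im,C,place(thermo_pts(.010),*p))
t=np.linspace(-1,1,60)[:,None]
for a in (-.069,-.051,.041,.059): draw(im,C,place(np.hstack([0*t+a,t*.038,0*t+.01]),*p),(255,0,0))
draw(im,C,place([[.105,0,.06]],*p),(0,255,0))
cv2.imwrite("pics/t2.png",im)
E
```

```text
[ 0.5048 -0.3072 -0.1299] -58.939178466796875
[array([ 0.2753, -0.5966,  0.004 ])]
```

View pics/t2.png

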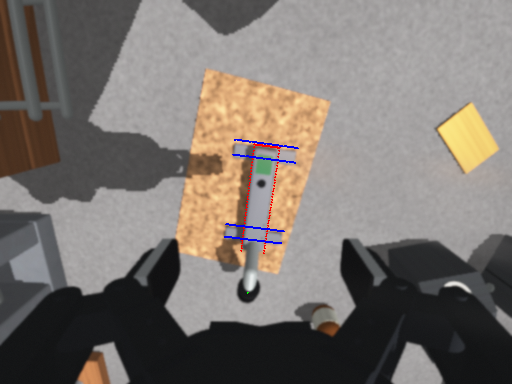

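```bash
python3 - <<'E'
import cv2
a=cv2.imread("pics/t2.png");cv2.imwrite("pics/t3.png",cv2.resize(a[130:310,200:320],None,fx=3.3,fy=3.3,interpolation=3))
E
```

```text
(no output)
```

View pics/t3.png

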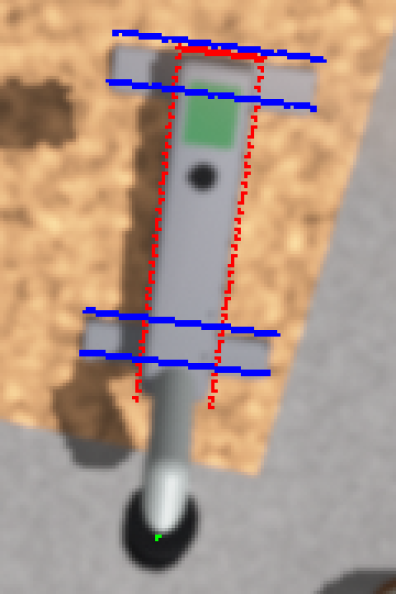

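The fit is a few px off: feet tips in the crop are at (112,68), (316,88), (83,335) and (268,358), and the handle's tail edge corners at (172,55) and (252,62). I'll solve the pose from these points.

```bash
python3 - <<'E'
from h import *
from scipy.optimize import least_squares
c=bot.calibration("wrist")
p=bot.read_position(); w,x,y,z=bot.read_tool_rot()
T=np.eye(4);T[:3,:3]=R.from_quat([x,y,z,w]).as_matrix();T[:3,3]=p
C=(np.array(c["mtx"]),c["k1"],np.linalg.inv(T@c["hand_eye"]))
uv=np.array([(112,68),(316,88),(83,335),(268,358),(172,55),(252,62)])/3.3+[200,130]-.35
for dz in (.01,.004): # handle underside height: feet below / feet beside
    zf=.0 if dz==.01 else .006
    M=np.array([(-.06,-.038,zf),(-.06,.038,zf),(.05,-.038,zf),(.05,.038,zf),(-.07,-.014,.03),(-.07,.014,.03)])
    r=least_squares(lambda q:(proj(place(M,*q,dz),C)-uv).ravel(),[.505,-.307,-.1]); print(dz,r.x,r.cost,r.fun)
E
```

```text
0.01 [ 0.5071 -0.3084 -0.1178] 4.698485268790006 [-1.5279 -1.367  -0.9583  0.0397 -0.2621  0.8046  0.7602  0.0809  0.3417
 -0.1716  1.4977  0.7644]
0.004 [ 0.5074 -0.3084 -0.1186] 4.158157642419718 [-1.4578 -1.1207 -0.9126  0.3373 -0.2695  1.0022  0.7323  0.3215  0.5638
 -0.5695  1.2329  0.3315]
```

```bash
python3 - <<'E'
from h import *
x,y,w=.507,-.3084,-.118
q=quat(w+np.pi)
bot.move_pose([x,y,.14],q)
print(bot.move_linear([x,y,.009],speed=.08,until_force=8),bot.read_position())
bot.set_gripper(0.0,grasp_force=60); print(bot.read_gripper_width(),bot.read_finger_force(),bot.read_ft_force())
bot.move_linear([x,y,.16],speed=.1); bot.wait(.3)
print(bot.read_gripper_width(),bot.read_ft_force(),bot.read_moment(),bot.read_clock())
im,C=cam("wrist"); cv2.imwrite("pics/g.png",im[50:350,120:400])
E
```

```text
False [ 0.5073 -0.3087  0.0095]
0.3161917139243741 60.95572113990784 [-0.1825  0.5643  1.9749]
0.3130892284747583 [-0.1722 -0.6196 -1.4429] [ 0.0508 -0.0189 -0.0188] 14.375
```

View pics/g.png

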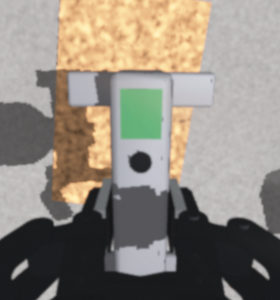

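```bash
cat >> h.py <<'E'
def toolC():
    c=bot.calibration("wrist"); return (np.array(c["mtx"]),c["k1"],np.linalg.inv(c["hand_eye"]))
E
python3 - <<'E'
from h import *
C=toolC()
for zt,zf in ((-.0305,-.0005),(-.0245,-.0005)):
    a,b=back((231.7,122.7),zt,C),back((290.3,122.7),zt,C)
    print(a,b, back((190,122),zf,C),back((334,122),zf,C), back((190,156),zf,C),back((334,156),zf,C))
E
```

```text
[ 0.0678 -0.0111 -0.0305] [ 0.0678  0.012  -0.0305] [ 0.0669 -0.0351 -0.0005] [ 0.0669  0.0371 -0.0005] [ 0.0497 -0.0362 -0.0005] [ 0.0498  0.0384 -0.0005]
[ 0.0675 -0.0117 -0.0245] [ 0.0675  0.0126 -0.0245] [ 0.0669 -0.0351 -0.0005] [ 0.0669  0.0371 -0.0005] [ 0.0497 -0.0362 -0.0005] [ 0.0498  0.0384 -0.0005]
```

```bash
cat >> h.py <<'E'
import json
def spot_tcp(n,m,back_=0,up=0,d=.09):
    h=H[n]; k=d*np.sqrt(.5)
    nose=np.array([-.03-k-back_,0,h-.015+k+up])
    tcp=nose-[.1065,0,.0495]
    return place([tcp],*m)[0]
def top_check(n,m,C_im=None):
    im,C=C_im or cam("top"); p,f=fit_mould(im,C,H[n],m); return p-np.array(m),f
E
cat > scan.py <<'E'
from h import *
import sys
m=json.load(open("m.json")); n=int(sys.argv[1]); p=m[str(n)]
ci=cam("top"); 
for k in H: print("before",k,*top_check(k,m[str(k)],ci))
if len(sys.argv)>2: sys.exit()
q=quat(p[2]+np.pi)
a=spot_tcp(n,p,.06,.05); a[2]=max(a[2],.2)
c=bot.read_position(); 
if c[2]<.2: bot.move_linear([c[0],c[1],.2])
print(bot.solve_ik(a,q))
bot.move_pose(a,q)
b=spot_tcp(n,p); bot.move_linear(b,speed=.1); bot.wait(.5)
t=bot.read_clock(); d,f=top_check(n,p); print("at pose",b,bot.read_position(),tool_yaw()-p[2],"top",d,f)
bot.wait(2.6); d,f=top_check(n,p); print("after",d,f,t,bot.read_clock())
bot.move_linear(a,speed=.15)
print(bot.read_clock(),bot.read_gripper_width())
E
python3 scan.py 1
```

```text
before 1 [-0.0115  0.0184  0.7392] -1.215278148651123
before 2 [-0.0008 -0.002  -0.0667] -1.4515347480773926
before 3 [0.     0.0004 0.0114] -1.3196518421173096
before 4 [ 0.0002 -0.0027 -0.0848] -1.3001049757003784
[-0.5522  0.0568 -0.6184  0.8956  0.     -0.7638]
at pose [ 0.4238 -0.1259  0.1091] [ 0.4238 -0.1259  0.1092] -3.1416152588207247 top [-0.0123  0.0187  0.7574] -1.2199788093566895
after [-0.0129  0.0193  0.7924] -1.210229754447937 17.525 20.225
21.1 0.31323036986480285
```

```bash
sed -i 's/^bot.wait(2.6)/cv2.imwrite(f"pics\/sc{n}.png",cam("scene")[0]); bot.wait(2.6)/' scan.py; python3 scan.py 2; python3 - <<'E'
import cv2
a=cv2.imread("pics/sc2.png");cv2.imwrite("pics/sc2z.png",cv2.resize(a[110:290,100:400],None,fx=2.6,fy=2.6,interpolation=3))
E
```

```text
before 1 [-0.0118  0.0184  0.7394] -1.214544653892517
before 2 [-0.0007 -0.0014 -0.0464] -1.4552438259124756
before 3 [-0.0001  0.0004  0.0115] -1.314612865447998
before 4 [-0.0003 -0.0009 -0.0305] -1.335130214691162
[ 0.8036  0.2236 -0.418   0.9291  0.      0.8605]
at pose [0.3364 0.3894 0.0891] [0.3364 0.3894 0.0892] 3.1416350857698894 top [-0.0012 -0.0032 -0.101 ] -1.4468201398849487
after [-0.0009 -0.0031 -0.0979] -1.4466822147369385 25.25 28.0
28.9917 0.3181483657632642
```

View pics/sc2z.png

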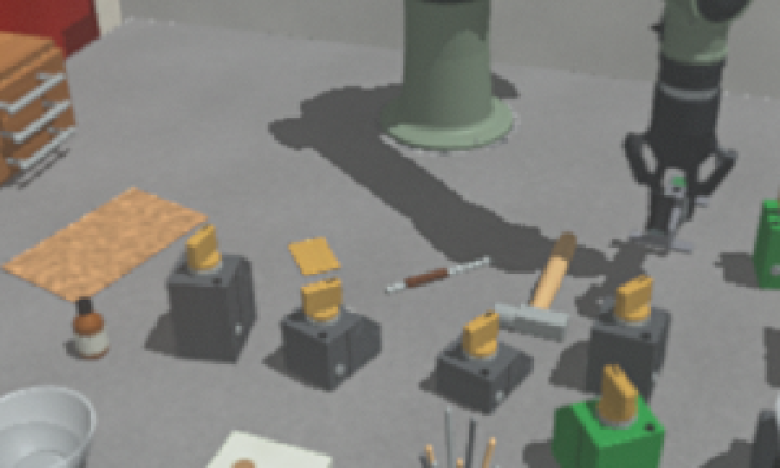

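Scene crop: the arm is behind mould2 (630,330), holding the thermometer at about (670,215). Its attitude is hard to read here, so I'll overlay the model and compare the wrist view.

```bash
python3 - <<'E'
from h import *
a=cv2.imread("pics/sc2.png"); c=bot.calibration("scene"); C=(np.array(c["mtx"]),c["k1"],np.array(c["extrinsics"]))
m=json.load(open("m.json"))["2"]; b=spot_tcp(2,m)
o=np.array([b[0]+.0015,b[1],b[2]-.0005+.0])
big=cv2.resize(a[155:255,320:400],None,fx=5,fy=5,interpolation=3); raw=big.copy()
for P,col in [((-.07,0,.03),(255,0,0)),((.06,0,.03),(255,0,0)),((.105,0,.05),(0,0,255)),((.075,0,.09),(0,255,255)),((-.06,.038,0),(0,255,0)),((-.06,-.038,0),(0,255,0)),((.05,.038,0),(0,255,0)),((.05,-.038,0),(0,255,0))]:
    u=(proj(place([P],o[0],o[1],m[2],o[2]),C)[0]-[320,155])*5; cv2.circle(big,tuple(u.astype(int)),4,col,-1)
w,_=cam("wrist"); w=cv2.resize(w[50:350,120:400],(0,0),fx=1,fy=1)
g=cv2.imread("pics/g.png"); print("wrist diff",np.abs(w.astype(int)-g)[60:110,60:220].mean())
cv2.imwrite("pics/chk.png",np.hstack([raw,big]))
E
```

```text
wrist diff 16.705375
```

View pics/chk.png

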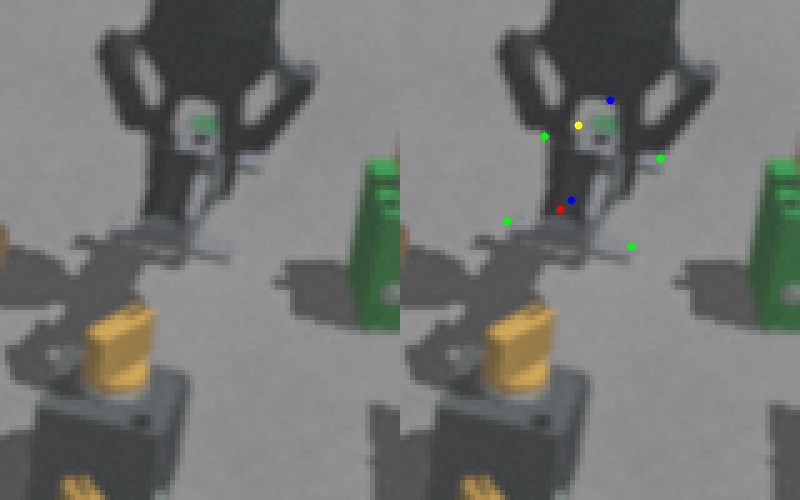

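The model's feet and nose land on the imaged ones, so the thermometer is level. On to moulds 3 and 4.

```bash
python3 scan.py 3
```

```text
before 1 [-0.0104  0.0172  0.6941] -1.2061623334884644
before 2 [-0.0013 -0.0046 -0.1528] -1.448932409286499
before 3 [-0.0001  0.0009  0.0253] -1.3136789798736572
before 4 [-0.0002 -0.0011 -0.0327] -1.3317503929138184
[ 0.1666  0.0558 -0.6195  0.8956  0.      0.4625]
at pose [0.4229 0.1186 0.0691] [0.4229 0.1186 0.0691] 3.1415786513075497 top [0.     0.0005 0.0104] -1.3172883987426758
after [-0.0001  0.      0.0005] -1.308875560760498 32.4917 35.2417
36.35 0.3155120032760686
```

```bash
python3 scan.py 4
```

```text
before 1 [-0.0121  0.0188  0.7626] -1.2103793621063232
before 2 [-0.0009 -0.0013 -0.039 ] -1.448957085609436
before 3 [-0.0001  0.0003  0.0112] -1.3137538433074951
before 4 [-0.0003 -0.0006 -0.0228] -1.3327922821044922
[ 0.561   0.1841 -0.469   0.9177  0.      0.8349]
at pose [0.4019 0.2869 0.0491] [0.4019 0.287  0.0491] 3.141618618878038 top [-0.0028 -0.0064 -0.2272] -1.2652548551559448
after [-0.0001 -0.001  -0.0261] -1.3403093814849854 39.6333 42.3833
43.6167 0.3161207327239871
```

```bash
python3 - <<'E'
from h import *
mx,my,w=.4847,-.3245,-.23
x,y,_=place([[.0035,0,0]],mx,my,w)[0]; q=quat(w+np.pi)
bot.move_pose([x,y,.2],q)
bot.move_linear([x,y,.03],speed=.12); bot.wait(.3)
print(bot.move_linear([x,y,.0085],speed=.02,until_force=4),bot.read_position(),bot.read_ft_force())
bot.set_gripper(.75); bot.wait(.3)
bot.move_linear([x,y,.15],speed=.1)
im,C=look(.48,-.32,.24); cv2.imwrite("pics/put.png",im)
im,_=cam("top"); cv2.imwrite("pics/put_t.png",im)
print(bot.read_clock())
E
```

```text
True [ 0.4879 -0.3251  0.0093] [-0.5883  0.7676  5.4039]
51.775
```

View pics/put.png

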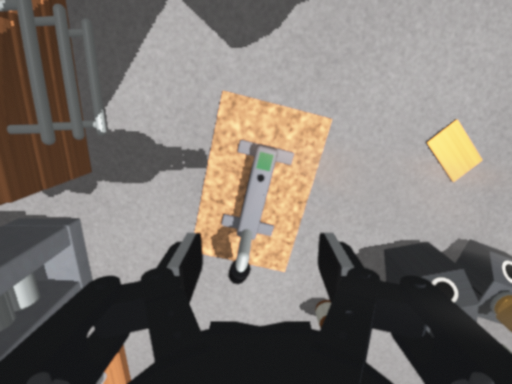

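```bash
python3 - <<'E'
from h import *
p=bot.read_position(); w,x,y,z=bot.read_tool_rot(); c=bot.calibration("wrist")
T=np.eye(4);T[:3,:3]=R.from_quat([x,y,z,w]).as_matrix();T[:3,3]=p
C=(np.array(c["mtx"]),c["k1"],np.linalg.inv(T@c["hand_eye"]))
k=np.array([back(u,.004,C) for u in [(222,92),(331,120),(286,271)]]); print(k,(k[0]+k[2])/2)
f=np.array([back(u,.01,C) for u in [(239,148),(292,157),(222,221),(272,230)]]); print(f,f.mean(0))
E
```

```text
[[ 0.3542 -0.3681  0.004 ]
 [ 0.3893 -0.2244  0.004 ]
 [ 0.6185 -0.278   0.004 ]] [ 0.4864 -0.3231  0.004 ]
[[ 0.4259 -0.3471  0.01  ]
 [ 0.4381 -0.2755  0.01  ]
 [ 0.5315 -0.374   0.01  ]
 [ 0.5457 -0.3012  0.01  ]] [ 0.4853 -0.3244  0.01  ]
```

The thermometer stands centred on the mat: foot centre (0.485,-0.324) against mat centre (0.486,-0.323). Next I'll fit the knob bars in the stored views.

```bash
cat >> h.py <<'E'
def knob_mask(im):
    hsv=cv2.cvtColor(im,cv2.COLOR_BGR2HSV); return cv2.inRange(hsv,(12,100,60),(32,255,255))
def bar_edges(h):
    a=[(-.022,-.007,h),(.022,-.007,h),(.022,.007,h),(-.022,.007,h)]
    return np.vstack([seg(a[i],a[(i+1)%4]) for i in range(4)])
def fit_knob(im,C,n,m):
    """silhouette fit: bar prism + disc against the brass mask"""
    h=H[n]; M=(cv2.GaussianBlur(knob_mask(im),(0,0),.7)/255.).astype(np.float32)
    t=np.linspace(0,2*np.pi,40)
    box=np.array([(sx*.022,sy*.007,z) for z in (h+.012,h+.044) for sx in (-1,1) for sy in (-1,1)])
    cyl=np.array([(.018*np.cos(u),.018*np.sin(u),z) for z in (h,h+.012) for u in t])
    ctr=proj(place([[.015,0,h+.03]],*m),C)[0].astype(int); 
    x0,y0=ctr-60; S=4
    Mc=cv2.resize(M[y0:y0+120,x0:x0+120],None,fx=S,fy=S,interpolation=cv2.INTER_LINEAR)
    def cost(q):
        r=np.zeros(Mc.shape,np.uint8)
        for P in (box,):
            u=((proj(place(P,*q),C)-[x0,y0]+.5)*S-.5)
            cv2.fillConvexPoly(r,cv2.convexHull((u*16).astype(np.int32)),1,shift=4)
        u=((proj(place(cyl,*q),C)-[x0,y0]+.5)*S-.5); d=np.zeros_like(r)
        cv2.fillConvexPoly(d,cv2.convexHull((u*16).astype(np.int32)),1,shift=4)
        w=np.where((d>0)&(r==0),.0,1.) # disc region: don't care
        return (np.abs(r-Mc)*w).sum()/S/S
    best=None; k=place([[.015,0,0]],*m)[0]
    for a in np.arange(0,np.pi,.26):
        s=np.array([k[0],k[1],a]); sim=np.vstack([s]+[s+np.eye(3)[i]*[.004,.004,.2][i] for i in range(3)])
        r=minimize(cost,s,method="Nelder-Mead",options=dict(initial_simplex=sim,xatol=1e-4,fatol=.05,maxiter=150))
        if best is None or r.fun<best.fun: best=r
    q=best.x; c_,s_=np.cos(m[2]),np.sin(m[2]); d=q[:2]-m[:2]
    loc=np.array([c_*d[0]+s_*d[1],-s_*d[0]+c_*d[1]])
    return q,best.fun,loc,(q[2]-m[2]+np.pi/2)%np.pi-np.pi/2
def draw_knob(o,C,n,q):
    draw(o,C,place(bar_edges(H[n]+.044),*q)); draw(o,C,place(bar_edges(H[n]+.012),*q),(255,0,0))
E
python3 - <<'E'
from h import *
import pickle
m=json.load(open("m.json")); T=[]
for n in (1,2,3,4):
    im,C=pickle.load(open(f"v_{n}.pkl","rb")); p=m[str(n)]
    q,f,loc,rel=fit_knob(im,C,n,p); print(n,q,f,"in mould",loc,rel)
    ctr=proj(place([[.0,0,H[n]]],*p),C)[0].astype(int); o=im[ctr[1]-50:ctr[1]+50,ctr[0]-50:ctr[0]+50].copy()
    big=cv2.resize(im,None,fx=3,fy=3,interpolation=3)
    C3=(C[0]*3,C[1],C[2]); draw_knob(big,C3,n,q); T.append(big[ctr[1]*3-140:ctr[1]*3+140,ctr[0]*3-140:ctr[0]*3+140])
cv2.imwrite("pics/kn.png",np.vstack([np.hstack(T[:2]),np.hstack(T[2:])]))
E
```

```text
1 [ 0.6326 -0.0825  3.1358] 87.2333441413789 in mould [ 0.0131 -0.0014] -0.2174235534016855
2 [ 0.5483  0.3759 -0.5406] 103.97692927919934 in mould [ 0.0122 -0.0014] -0.48372200957843736
3 [0.6256 0.0555 2.4067] 88.4810807012118 in mould [ 0.0122 -0.0013] -0.4389898613557799
4 [0.6071 0.2283 2.7099] 78.10703062164566 in mould [ 0.0133 -0.001 ] -0.15783250344080457
```

View pics/kn.png

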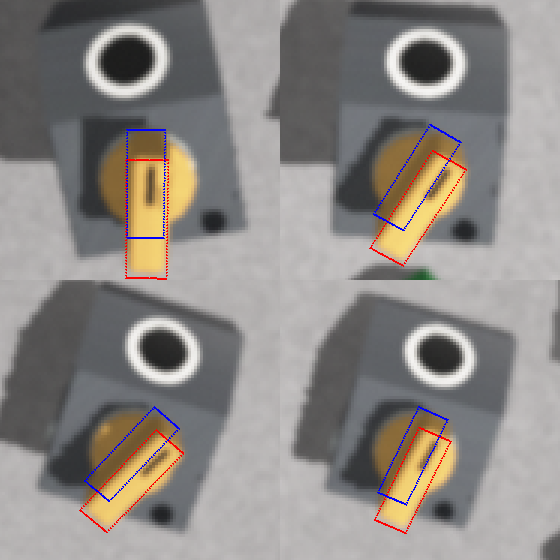

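The knob bars fit well: relative angles are -0.217, -0.484, -0.439 and -0.158, so zero is along the mould's x axis and clockwise is negative. I'll start with mould1.

```bash
cat > knob.py <<'E'
from h import *
import sys
n=int(sys.argv[1]); M=json.load(open("m.json")); m=M[str(n)]
ci=cam("top")
for k in H: print("top",k,*top_check(k,M[str(k)],ci))
im,C=look(m[0],m[1]); p,f=fit_mould(im,C,H[n],m); q,fk,loc,rel=fit_knob(im,C,n,p); print("mould moved",p-m,f,"knob",q,fk,loc,rel)
if np.abs(p-m)[:2].max()>.006 or f>-2.2: print("CHECK"); cv2.imwrite(f"pics/chk{n}.png",im); sys.exit()
start=-rel; turn=2.4-start
g=place([[.014,0,0]],*p)[0]; x,y=(g[:2]+q[:2])/2; z=H[n]+.019
q1=np.arctan2(y,x); c=[(np.pi+q1-q[2]+k*np.pi) for k in range(-3,4)]
s=min(c,key=lambda v:abs(v+turn/2)); yaw=np.pi+q1-s
print("q6",s,"->",s+turn)
bot.set_gripper(.5)
j=bot.read_joint_positions(); j[5]=s; bot.goto_joints(j)
bot.move_pose([x,y,H[n]+.10],quat(yaw)); print(bot.read_joint_positions()[5])
if bot.move_linear([x,y,z],speed=.08,until_force=8): print("CONTACT",bot.read_position()); sys.exit()
bot.set_gripper(0.,grasp_force=35); print("grip",bot.read_gripper_width(),bot.read_finger_force())
j=np.array(bot.read_joint_positions()); j0=j[5]; done=0; m0=bot.read_moment()[2]; log=[]
while done<turn+.12:
    d=.3 if done<turn-.45 else .05
    done+=d; j[5]=j0+done; bot.goto_joints(j); mz=bot.read_moment()[2]-m0; log.append((round(start+done,2),round(mz,2)))
    if done>turn-.3 and abs(mz-log[1][1])>.35: break
print(log,bot.read_ft_force())
bot.wait(.3); bot.set_gripper(.5); bot.move_linear([x,y,H[n]+.12],speed=.1)
j=np.array(bot.read_joint_positions()); j[5]=np.clip(j[5]-turn/2,-3,3); bot.goto_joints(j)
im,C=look(p[0],p[1]); p2,f2=fit_mould(im,C,H[n],p); q,fk,loc,rel=fit_knob(im,C,n,p2)
print("after: mould",p2-p,f2,"knob clamp",-rel%np.pi,fk,loc,bot.read_clock())
big=cv2.resize(im,None,fx=3,fy=3,interpolation=3); C3=(C[0]*3,C[1],C[2]); draw_knob(big,C3,n,q); draw(big,C3,place(mould_edges(H[n]),*p2),(0,255,0))
c=(proj(place([[.0,0,H[n]]],*p2),C3)[0]).astype(int); cv2.imwrite(f"pics/k{n}.png",big[c[1]-150:c[1]+150,c[0]-150:c[0]+150])
E
python3 knob.py 1
```

```text
top 1 [-0.0115  0.0185  0.7383] -1.2251982688903809
top 2 [-0.0009 -0.0018 -0.0501] -1.4540575742721558
top 3 [ 0.0006 -0.0056  0.0484] -0.8316657543182373
top 4 [-0.0001 -0.001  -0.0252] -1.3379298448562622
mould moved [ 0.0001 -0.0004 -0.0131] -2.5307514667510986 knob [ 0.6325 -0.0824 -0.0094] 87.82533996699976 [ 0.013  -0.0007] -0.20796451171244845
q6 -0.11930300771132352 -> 2.072732480576228
-0.23616940092769897
grip 0.15759227957162245 35.984169244766235
[(np.float64(0.51), np.float64(0.01)), (np.float64(0.81), np.float64(0.05)), (np.float64(1.11), np.float64(0.05)), (np.float64(1.41), np.float64(-0.01)), (np.float64(1.71), np.float64(0.02)), (np.float64(2.01), np.float64(0.03)), (np.float64(2.06), np.float64(0.05)), (np.float64(2.11), np.float64(0.05)), (np.float64(2.16), np.float64(-0.01)), (np.float64(2.21), np.float64(0.01)), (np.float64(2.26), np.float64(-0.05)), (np.float64(2.31), np.float64(-0.0)), (np.float64(2.36), np.float64(-0.03)), (np.float64(2.41), np.float64(0.04)), (np.float64(2.46), np.float64(0.01)), (np.float64(2.51), np.float64(0.04)), (np.float64(2.56), np.float64(0.07))] [-3.6579  0.8566  3.9169]
after: mould [ 0.0028  0.0032 -0.1661] -2.520301103591919 knob clamp 2.435152701685198 107.92230682437457 [0.012  0.0008] 64.975
```

```bash
sed -i 's/while done<turn+.12:/while done<turn+.03:/' knob.py; python3 knob.py 2
```

```text
top 1 [-0.0078  0.0256  0.6191] -0.9575983881950378
top 2 [-0.0012 -0.0039 -0.1229] -1.445068597793579
top 3 [ 0.0004 -0.0057  0.0468] -0.8345150947570801
top 4 [-0.0029 -0.0067 -0.2317] -1.259975552558899
mould moved [-0.0001 -0.0003 -0.0107] -2.522772789001465 knob [0.5484 0.376  2.6253] 106.72339449246601 [ 0.0123 -0.0009] -0.44869163275323576
q6 -2.024554286349394 -> -0.07324591910263001
-2.1343617368462158
grip 0.15734313701160976 36.812337040901184
[(np.float64(0.75), np.float64(-0.0)), (np.float64(1.05), np.float64(0.01)), (np.float64(1.35), np.float64(-0.06)), (np.float64(1.65), np.float64(-0.06)), (np.float64(1.95), np.float64(-0.03)), (np.float64(2.25), np.float64(-0.02)), (np.float64(2.3), np.float64(-0.01)), (np.float64(2.35), np.float64(-0.07)), (np.float64(2.4), np.float64(0.01)), (np.float64(2.45), np.float64(-0.07))] [-5.5247 -1.3396  5.9759]
after: mould [ 0.0008  0.0011 -0.046 ] -2.5446889400482178 knob clamp 2.427764693131511 91.10208624791858 [ 0.0117 -0.0001] 79.075
```

View pics/k1.png

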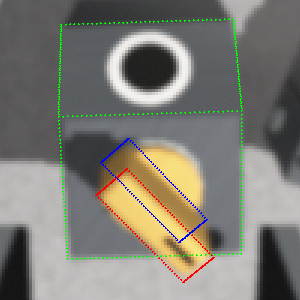

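Mould1 is fitted cleanly with its bar at about 2.43, and mould2's block crept 0.05 rad as it hit its stop. Mould3's top score dropped, so it may have been knocked. The script checks from close by first.

```bash
python3 knob.py 3
```

```text
top 1 [-0.0072  0.0239  0.6199] -1.2502402067184448
top 2 [-0.      0.0003 -0.0708] -1.4653403759002686
top 3 [ 0.009 -0.029 -0.777] -0.8731707334518433
top 4 [-0.0003 -0.0011 -0.0343] -1.3360809087753296
mould moved [ 0.0016 -0.0007  0.2158] -1.0559029579162598 knob [0.6314 0.0212 2.4027] 89.90872701677199 [ 0.0185 -0.037 ] -0.6588142131013104
CHECK
```

```bash
python3 - <<'E'
from h import *
im,C=cam("wrist")
best=min((fit_mould(im,C,.07,[.620,.026,y]) for y in (-.5,-.3,-.1,.1)),key=lambda r:r[1]); print(best)
m=json.load(open("m.json")); m["3"]=best[0].tolist(); json.dump(m,open("m.json","w")); print(fit_knob(im,C,3,best[0]))
E
python3 knob.py 3
```

```text
(array([ 0.6203,  0.0265, -0.3364]), np.float64(-2.486593723297119))
(array([ 0.6317,  0.0211, -0.7383]), np.float64(88.70306681219881), array([ 0.0126, -0.0013]), np.float64(-0.4019000820079044))
top 1 [-0.0009  0.0163  0.2716] -1.1486363410949707
top 2 [-0.0002 -0.0007 -0.1102] -1.481995701789856
top 3 [ 0.0078 -0.1322  0.8268] -0.8226749300956726
top 4 [-0.0024 -0.006  -0.2127] -1.2751997709274292
mould moved [0.     0.0004 0.0144] -2.3775761127471924 knob [0.6312 0.0214 2.3666] 92.34396364363101 [ 0.012  -0.0017] -0.4530170086799732
q6 -2.331920325106797 -> -0.3849373337867701
-2.4477346944270764
grip 0.15969731047922284 36.52371525764465
[(np.float64(0.75), np.float64(0.04)), (np.float64(1.05), np.float64(0.03)), (np.float64(1.35), np.float64(0.0)), (np.float64(1.65), np.float64(0.09)), (np.float64(1.95), np.float64(0.02)), (np.float64(2.0), np.float64(0.02)), (np.float64(2.05), np.float64(-0.05)), (np.float64(2.1), np.float64(0.01)), (np.float64(2.15), np.float64(0.04)), (np.float64(2.2), np.float64(-0.01)), (np.float64(2.25), np.float64(-0.07)), (np.float64(2.3), np.float64(-0.01)), (np.float64(2.35), np.float64(0.04)), (np.float64(2.4), np.float64(-0.0)), (np.float64(2.45), np.float64(-0.0))] [-6.359  -1.7349  6.0024]
after: mould [ 0.0004  0.0005 -0.0313] -2.3993124961853027 knob clamp 2.4520178596924174 79.83751069914933 [ 0.0124 -0.0006] 93.975
```

```bash
sed -i 's/turn+.03:/turn+.06:/' knob.py; python3 knob.py 4; python3 - <<'E'
import cv2,numpy as np
cv2.imwrite("pics/k234.png",np.hstack([cv2.resize(cv2.imread(f"pics/k{n}.png"),(266,266)) for n in (2,3,4)]))
E
```

```text
top 1 [ 0.0034  0.0019 -0.2516] -0.8058180809020996
top 2 [-0.0003 -0.001  -0.1188] -1.4814519882202148
top 3 [ 0.0517  0.0504 -0.0001] -0.6841206550598145
top 4 [-0.0003 -0.0011 -0.0342] -1.3425438404083252
mould moved [0.0001 0.     0.0031] -2.32120943069458 knob [ 0.6071  0.2282 -0.4144] 79.30653645897837 [ 0.0132 -0.0011] -0.14360277305256153
q6 -2.367216016785872 -> -0.1108187898384334
-2.480276142011876
grip 0.15565080541857376 37.52233386039734
[(np.float64(0.44), np.float64(-0.05)), (np.float64(0.74), np.float64(0.0)), (np.float64(1.04), np.float64(-0.01)), (np.float64(1.34), np.float64(-0.02)), (np.float64(1.64), np.float64(-0.08)), (np.float64(1.94), np.float64(-0.01)), (np.float64(2.24), np.float64(-0.05)), (np.float64(2.29), np.float64(-0.1)), (np.float64(2.34), np.float64(-0.02)), (np.float64(2.39), np.float64(-0.04)), (np.float64(2.44), np.float64(-0.02)), (np.float64(2.49), np.float64(-0.04))] [-5.2204  0.6767  6.8694]
after: mould [ 0.0018  0.0018 -0.0877] -2.3452155590057373 knob clamp 2.44572849249679 70.40174164001246 [ 0.0123 -0.0003] 108.0917
```

View pics/k234.png

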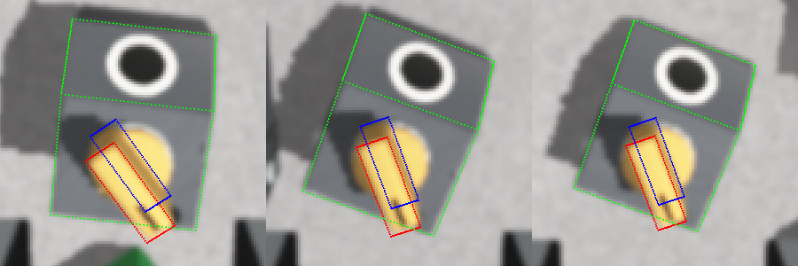

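All four bars read the same end-stop angle (2.43–2.45, the same as mould1, which was driven firmly past its stop). One last look over the bench with the arm clear.

```bash
python3 - <<'E'
from h import *
bot.goto_joints([-1.302,0.326,-0.193,1.052,0,-1.2]); bot.wait(.3)
im,_=cam("top"); cv2.imwrite("pics/fin.png",cv2.resize(im[80:290,80:410],None,fx=2.4,fy=2.4,interpolation=3)); print(bot.read_clock())
E
```

```text
111.3167
```

View pics/fin.png

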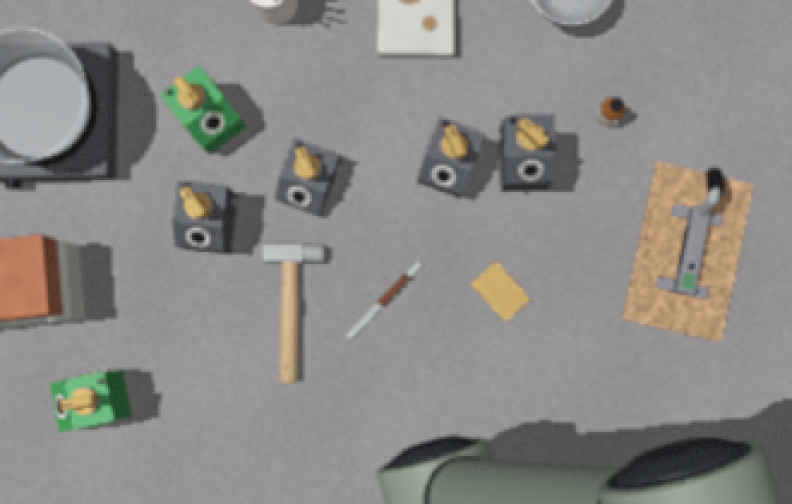

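The thermometer is centred on its mat at (690,245), all moulds are standing, and the bystanders are where they were. Handing in.

```bash
python3 -c "
from cell import bot
print(bot.close_job())"
```

```text
the job is handed in; nothing more can be done
None
```

I checked all four moulds tallest to shortest, set the thermometer back in the centre of its mat, and screwed every clamp knob to its end stop; the job was handed in at about 111 s. Mould1 turned about 10° and the others up to 5° as their knobs reached the stop, and mould3 was knocked about 35 mm aside after its check.

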